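Put the staking block away behind the bifold door

TASK

Pull the bench cupboard's bifold door by its handle and fold both panels right back until its catch holds it, then put the round wooden staking block away, standing upright on the cupboard floor and wholly inside so that the door could shut in front of it. Leave the door folded back, since more is to go in, and leave the bushing, the punch and the arbor where they lie.

Things in the scene. Friction and masses are not known exactly. Their poses are not given: they have to be found in the camera images.
- cupboard: Fixed wooden bench cupboard, 180 mm deep (x), 308 wide (y), 285 high. Origin at the centre of its underside, z up; the open front looks along its own -x, in the plane x = -90 mm. Its top board (z = 265 to 285 mm) overhangs the front by 60 mm, to x = -150 mm, and covers the door handle from above, so handle and inside can be reached only with the tool leaning.
- floor_front (a point): Middle of the front edge of the cupboard's floor board, on its upper face (18 mm above the bench); axes as the cupboard's. The opening reaches 140 mm to either side along y and 247 mm up; inside, the floor runs level 168 mm back (+x) to the back board. Nothing stands inside.
- pivot (a point): On the door's fixed upright pivot, at cupboard x = -90, y = -140, z = 130 mm; axes as the cupboard's. The door's two wooden panels are each 140 mm wide, 14 thick, from z = 22 to 252 mm. The jamb panel turns on this pivot; the lead panel is hinged to its other edge, and the lead panel's far edge runs in a head track along the front plane (the y axis) towards the pivot.
- fold (a point): On the hinge line where the two panels join, 130 mm above the cupboard's underside; axes as the handle's. At fold angle a it is 140 sin a in front of (-x) and 140 cos a beside (+y) the pivot, in mm. The jamb panel has then turned by +a about z, the lead panel by -a. All hinge lines lie on the panels' inner faces, which come together when folded.
- jamb_panel (a joint): Fold angle of the bifold door, rad: 0 shut (the start), 1.48 folded right back on its stop. It moves lightly, but sprung ball catches in the head hold it: one keeps it shut up to 0.2 rad; the other resists from about 1.15 rad (up to about 12 N at the handle), must be pushed through at 1.34 rad, and then keeps the door on its stop. Let go short of that, it is not held.
- handle: The door handle (origin: its middle), an upright round steel bar 10 mm thick, 100 long, on the lead panel's outer face, 14 mm from the fold, 130 mm above the cupboard's underside. Bar axis 35 mm off that face (49 mm off the inner face), on two 8 mm stems 43 mm above and below. Axes are the lead panel's: -x out of the face, +y from fold to lead edge, z up; parallel to the cupboard's when shut.
- block: Loose round wooden staking block, an upright cylinder 60 mm in diameter and 55 mm high, about 0.14 kg, with a ring of small holes in its top. Origin at the centre of its underside, z up its axis.
- bushing: Bystander: loose brass bushing, a ring 50 mm outside, 30 mm bore, 40 mm high, standing upright. Origin at the centre of its underside.
- punch: Bystander: loose polished steel punch lying flat, 115 mm long along its x, square 14 mm shank and a tapered nose at +x. Origin on its underside, near the middle.
- arbor: Bystander: loose blackened steel arbor lying flat, 150 mm long along its x, 18 mm thick with 24 mm square collars at both ends. Origin on its underside at the middle.

How it is judged:
On the way, in this order (a step that is already met when the one before it is completed fails the run):
1. the door is being drawn open by its handle (contact force between the fingers and handle above 0.3 N and value of joint jamb_panel between 0.25 and 1.3 rad), for 0.2 s.
2. the bifold door is folded right back, past its catch (value of joint jamb_panel above 1.42 rad), for 0.2 s.
3. the staking block stands inside the cupboard (x of block in the frame of cupboard between -0.061 and 0.06 m and y of block in the frame of cupboard between -0.125 and 0.125 m and z of block in the frame of cupboard below 0.023 m and angle between block's own z axis and vertical below 0.1 rad), for 0.2 s.
At the end, for the whole second after the job is handed in: The door is folded back past its catch (fold angle over 1.42 of 1.48 rad); the block stands upright (within 0.1 rad) and at rest on the cupboard floor (within 5 mm in height) with all of it behind the front plane (its axis at least 29 mm behind it) (all of step 3 and value of joint jamb_panel above 1.42 rad and z of block in the frame of cupboard above 0.013 m and linear speed of block below 0.02 m/s); the robot touches nothing.
It fails at once if the bushing, the punch or the arbor is shifted by more than 25 mm (distance of any of bushing, punch, arbor from where it was at the start of the episode above 0.025 m).
It also fails if it takes over 64 s, if anything falls off the work surface, if the arm or the gripper's body presses on something with over 40 N, if the wrist force passes 120 N, or if a joint passes its speed limit or range.

ROBOT

A 7-joint arm with a two-finger parallel gripper is mounted at the origin on the work surface. World frame = base frame: x ahead of the robot, y to its left, z up, the work surface at z = 0. Lengths are in m, angles in rad, forces in N, time in s.
With the tool pointing down it reaches from about 0.425 to 0.925 m from the base axis. Payload 6.8 kg.
Tool frame: the origin (TCP) lies midway between the tips of the shut fingers; the grasp point (between the pads) lies 19 mm behind it; z points along the fingers, y is the direction in which the jaws open and shut (so a half turn about z gives the same grasp; the last joint's range is limited). The gripper opens to 85 mm and grips with 20 to 120 N. Pads are 22 mm wide; open, the fingers measure 114 mm over their backs; the gripper's body (76 mm by 85 mm) begins 54 mm behind the grasp point. The pads swing forward as they close: fully open they stand 13 mm farther back than shut.
Start: joints at [0.998, 0.477, 0.022, 1.555, -0.011, 1.109, -0.083], TCP at [0.303, -0.603, 0.231] pointing down, gripper open.
Joint ranges: [-2.96, 2.96], [-0.34, 2.1], [-1.41, 1.46], [0.24, 2.44], [-1.37, 4.51], [0.17, 1.92], [-2.96, 2.96]. Speed limits (rad/s): [2.39, 2.39, 3.14, 3.14, 3.14, 3.14, 3.14].

INTERFACE

Orientations are given as a rotation vector (axis times angle).
In Python, from bench import r, imaging gives the robot as it stands.
- The arm moves only by the tool jog_arm, never from a script. Its argument "rows" is a list of rows, each an object with "delta_rot": the turn, a rotation vector about the tool's x, y, z in degrees, a list of three; "xyz": the shift along the tool's x, y, z in cm, a list of three; "fingers": the closure, from 0 (fully open) to 1 (shut). A call has exactly 5 rows; each row is the pose to reach, as a shift and turn from the pose measured when the call began, along the tool's axes at that moment; what a row does not reach only later rows make up. A row lasts 1/12 s, in which the tool goes at most 41.7 mm and 7.16 degrees, less where a joint would pass 70% of its speed; a pose out of reach is approached as far as the arm can. A call with a gripper value outside its range is refused whole. The fingers move at their own pace and stop on an object; "grip_force" is the grip in N (left out, the last holds). Time passes only in rows, so rows that repeat a pose let the fingers close, or fill a call up. It gives the time, the measured TCP pose, the force and the opening at its end, in the units of the state.
- r.get_obs(): the state, without advancing time (a new reading comes with each control period).
- imaging.grab_frame(name): name is "side" or "top"; returns the picture (384x512x3 uint8, blue, green, red); there is no depth.
- imaging.camera_info(name): a dict with "camera_matrix" (3x3 intrinsics, pixels), "xyz" and "attitude" of the camera in the world. Camera axes: x right, y down, z forward; pixel columns grow to the right and rows downward; lengths in m; the calibration is good to about 2 mm. A picture is of the moment at which its call begins. camera_info takes no time and is no camera call.
- r.hand_in(): hands the job in, once; it reports no verdict.
Trained networks look in the newest picture that a camera, given by its name, has taken for a name from the list of things; names that differ only in an ending like _2 or _b are one class to them, and where a whole thing is asked for, a point or a joint stands for the part that bears it (a point fixed in the world has none). Each returns a list of dicts, best first, with "conf" (0 to 1); they miss things now and then, are a little off and sometimes report something else, mostly with a low value. They report only what shows in the picture. A call takes as long as a camera call.
- imaging.find_in(camera, query): "position" ([column, row] in pixels, amid what is visible of it).
- imaging.cut_out(camera, query): "region" (384x512 bool, what is visible of it) and "position" ([column, row] in pixels, amid what is visible of it).
- imaging.tip_of(camera, query): "position" ([column, row] in pixels: a listed point, or the origin of a listed thing).
The state is a dict: "clock": time; "joints": joint angles; "qvel": joint speeds; "tau": joint torques, N m; "tcp_pos": TCP position; "orientation": TCP orientation; "contact_force": force on the tool from outside, world axes, zero at the start; "moment": the same for the moment, N m; "grip_width": finger opening in m.
Only numpy, scipy, OpenCV 4.12 (cv2) and the standard library are available. Lean on these libraries where they do the work, as an engineer would, in place of code of your own. Each camera call takes 0.05 s, during which the arm holds its last target.

## Working session

There is one attempt and no reset: what is moved stays moved. The work goes in short steps, Python scripts to look and compute and a tool call to move; the robot and the scene stay as the last step left them, time stands still between calls to the robot, and variables do not carry over. Pictures are saved under pics/ and viewed, and the job is handed in when it is done.

Besides the shell and the picture viewer there is one more tool, called after "Emit:" by a JSON object that holds its "method" and its "body". jog_arm: Moves the arm, as the interface text tells. Its arguments: {"type":"object","properties":{"rows":{"type":"array","items":{"type":"object","properties":{"delta_rot":{"type":"array","items":{"type":"number"}},"xyz":{"type":"array","items":{"type":"number"}},"fingers":{"type":"number"}}}},"grip_force":{"type":"number"}},"required":["rows"]}

```bash
ls; mkdir -p pics; python3 - <<'E'
from bench import r, imaging
import cv2
print(r.get_obs())
for n in("side","top"):
    f=imaging.grab_frame(n); cv2.imwrite(f"pics/{n}0.png",f); print(imaging.camera_info(n))
    for q in ["cupboard","floor_front","pivot","fold","handle","block","bushing","punch","arbor"]:
        d=imaging.tip_of(n,q); print(n,q,[(x['position'],round(x['conf'],2)) for x in d[:2]])
E
```

```text
pics
{'clock': 0.0, 'joints': array([ 0.9977617 ,  0.47794745,  0.02202672,  1.55615776, -0.01163133,
        1.10890969, -0.08308396]), 'qvel': array([ 0.00149096,  0.00046458,  0.00075512, -0.00027841,  0.00089843,
       -0.00015199,  0.00069873]), 'tau': array([ 4.46909163e-01, -6.00261784e+01,  1.95136540e+00, -2.77543098e+01,
        9.82474862e-02,  2.48367302e-01, -7.39843614e-03]), 'tcp_pos': array([ 0.30271543, -0.60294607,  0.23034459]), 'orientation': array([-3.05570930e+00, -7.23851042e-01,  2.22020763e-04]), 'contact_force': array([-0.06254979,  0.20072095, -0.19511185]), 'moment': array([-0.00300385,  0.05063411, -0.0423561 ]), 'grip_width': 0.0856922103390088}
{'camera_matrix': array([[358.04022295,   0.        , 249.01182987],
       [  0.        , 358.04022295, 184.5504781 ],
       [  0.        ,   0.        ,   1.        ]]), 'xyz': array([0.60393392, 0.318346  , 0.96514899]), 'attitude': array([-0.55860072, -3.00376384,  0.48201174])}
side cupboard [([197.2, 86.0], 0.76), ([289.8, 259.9], 0.15)]
side floor_front [([190.5, 108.4], 0.71)]
side pivot [([238.5, 90.0]
[... 165 characters left out ...]
8.3], 0.68), ([263.6, 326.2], 0.66)]
side punch [([223.5, 252.0], 0.69)]
side arbor []
{'camera_matrix': array([[493.50475402,   0.        , 252.15911043],
       [  0.        , 493.50475402, 186.66347548],
       [  0.        ,   0.        ,   1.        ]]), 'xyz': array([0.35163864, 0.03683899, 1.51887706]), 'attitude': array([-2.13891663,  2.16511821, -0.13006442])}
top cupboard []
top floor_front []
top pivot [([339.4, 215.0], 0.7)]
top fold [([214.1, 158.7], 0.71)]
top handle [([347.7, 160.4], 0.57)]
top block [([244.0, 201.0], 0.67)]
top bushing [([181.8, 211.1], 0.69)]
top punch [([213.8, 159.0], 0.71), ([246.0, 202.4], 0.16)]
top arbor [([144.8, 173.3], 0.87), ([184.0, 209.7], 0.65)]
```

View pics/side0.png

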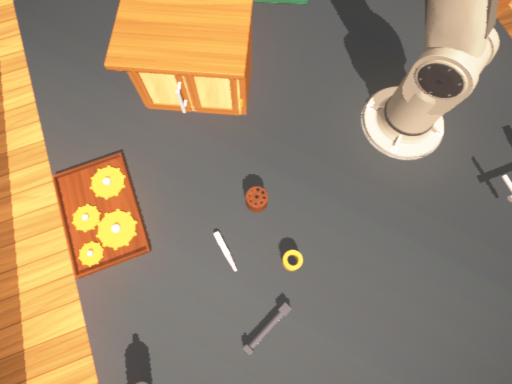

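View pics/top0.png

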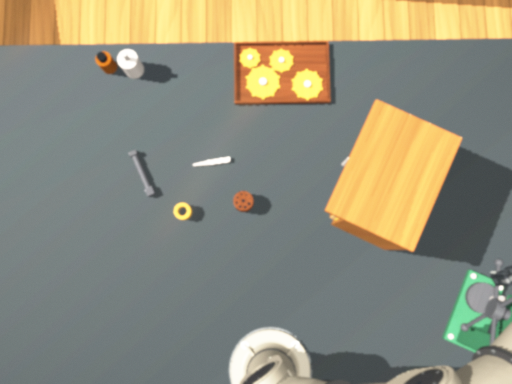

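```bash
cat > h.py <<'E'
import numpy as np
from bench import r, imaging
from scipy.spatial.transform import Rotation as R
def cam(n):
    c=imaging.camera_info(n); return c['camera_matrix'],np.array(c['xyz']),R.from_rotvec(c['attitude'])
def onz(n,uv,z):
    K,p,A=cam(n); d=A.apply(np.linalg.solve(K,[uv[0],uv[1],1.])); return p+d*(z-p[2])/d[2]
def proj(n,X):
    K,p,A=cam(n); q=A.inv().apply(np.atleast_2d(X)-p)@K.T; return q[:,:2]/q[:,2:]
E
cat > fit.py <<'E'
from h import *
import cv2
from scipy.optimize import least_squares
for uv in [(378,100),(462,138),(413,250),(326,211)]: print(onz('top',uv,.285))
print([onz('side',uv,.285) for uv in [(110,68),(245,77)]])
for n,q in [('side','block'),('top','block'),('side','bushing'),('top','bushing'),('side','punch'),('top','punch'),('top','arbor')]:
    d=imaging.find_in(n,q); print(n,q,[(x['position'],round(x['conf'],2),onz(n,x['position'],{'block':.03,'bushing':.02}.get(q,.008)).round(3)) for x in d[:2]])
E
python3 fit.py
```

```text
[ 0.73099708 -0.28182388  0.285     ]
[ 0.62830289 -0.4907127   0.285     ]
[ 0.347242   -0.35134383  0.285     ]
[ 0.44650936 -0.13936292  0.285     ]
[array([ 0.72256579, -0.26193732,  0.285     ]), array([ 0.4483635 , -0.12941071,  0.285     ])]
side block [([253.3, 199.4], 0.88, array([0.507, 0.073, 0.03 ]))]
top block [([246.0, 202.1], 0.59, array([0.496, 0.065, 0.03 ]))]
side bushing [([291.3, 253.7], 0.67, array([0.466, 0.243, 0.02 ]))]
top bushing [([177.6, 210.4], 0.55, array([0.474, 0.274, 0.02 ]))]
side punch [([221.4, 250.9], 0.64, array([0.635, 0.169, 0.008]))]
top punch [([214.1, 157.8], 0.56, array([0.638, 0.164, 0.008]))]
top arbor [([144.0, 172.9], 0.69, array([0.593, 0.382, 0.008]))]
```

```bash
python3 - <<'E'
import cv2
a=cv2.imread('pics/top0.png');b=cv2.imread('pics/side0.png')
cv2.imwrite('pics/t1.png',cv2.resize(a[90:260,310:480],None,fx=3.5,fy=3.5,interpolation=cv2.INTER_CUBIC))
cv2.imwrite('pics/s1.png',cv2.resize(b[0:130,100:260],None,fx=4.5,fy=4.5,interpolation=cv2.INTER_CUBIC))
E
```

```text
(no output)
```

View pics/t1.png

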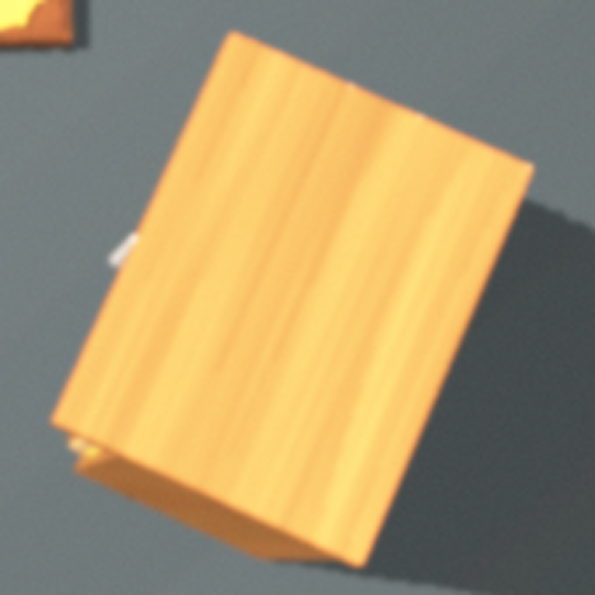

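View pics/s1.png

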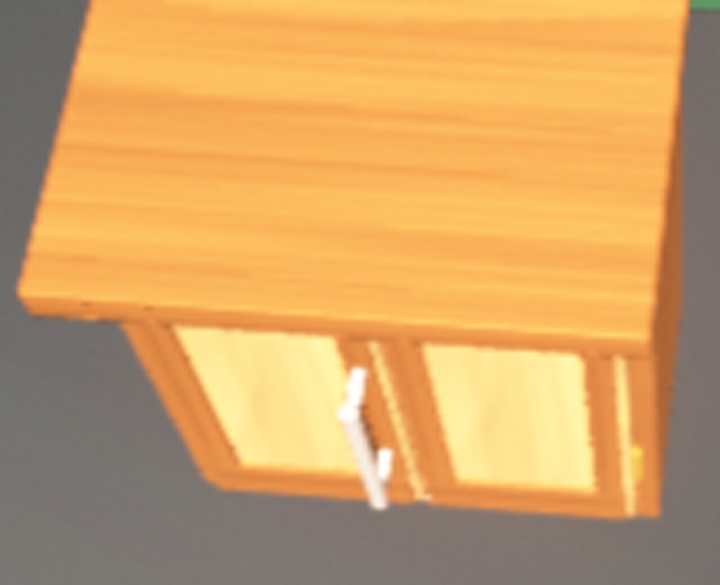

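```bash
cat > fit.py <<'E'
from h import *
import cv2
from scipy.optimize import least_squares
obs=[('top',(376.3,98.6),(-150,154,285)),('top',(462.6,137.4),(90,154,285)),('top',(413.4,252.3),(90,-154,285)),('top',(324.3,210.6),(-150,-154,285)),
('side',(104,65.8),(-150,154,285)),('side',(244.4,75.6),(-150,-154,285)),('side',(148.9,108.4),(-90,154,0)),('side',(246.2,114.9),(-90,-154,0)),('side',(184.4,112.2),(-141,14,80)),('side',(179,82.5),(-139,14,180))]
def res(p,full=False):
    T=R.from_euler('z',p[2]); e=[]
    for n,uv,X in obs: e.append(proj(n,T.apply(np.array(X)/1000)+[p[0],p[1],0])[0]-uv)
    return np.array(e) if full else np.ravel(e)
s=least_squares(res,[.54,-.31,-2.02],loss='soft_l1'); print(s.x,np.degrees(s.x[2])); print(res(s.x,True).round(1))
E
python3 fit.py
python3 - <<'E'
import sys; sys.path.insert(0,'.')
from h import *
import cv2
for n in('top','side'):
    for q in ('block','bushing'):
        d=imaging.cut_out(n,q)
        for x in d[:1]:
            m=x['region']; v,u=np.nonzero(m); print(n,q,x['conf'],m.sum(),u.min(),u.max(),v.min(),v.max(),u.mean(),v.mean())
            h=.03 if q=='block' else .02
            print(onz(n,(u.mean(),v.mean()),h))
a=cv2.imread('pics/top0.png');b=cv2.imread('pics/side0.png')
cv2.imwrite('pics/b1.png',cv2.hconcat([cv2.resize(a[170:250,160:280],(360*1,240),interpolation=2),cv2.resize(b[170:250,200:320],(360,240),interpolation=2)]))
E
```

```text
[ 0.52371764 -0.33905609 -2.02501866] -116.02502253440771
[[-2.1  2.6]
 [-1.7  2.8]
 [ 0.  -1.7]
 [ 0.6 -1.4]
 [ 2.6 -0.5]
 [-1.7 -0.8]
 [-2.1 -1.2]
 [ 0.8 -0.3]
 [ 0.6 -0.1]
 [-1.   9. ]]
top block 0.72 323 234 253 191 210 243.30959752321982 200.4953560371517
[0.50108609 0.07359986 0.03      ]
top bushing 0.71 209 175 191 202 219 183.1196172248804 210.64593301435406
[0.47330888 0.25753118 0.02      ]
side block 0.78 489 246 268 186 212 256.8588957055215 198.7361963190184
[0.49685328 0.07477895 0.03      ]
side bushing 0.73 483 246 267 185 211 256.68530020703935 198.25879917184264
[0.49565645 0.07073602 0.02      ]
```

View pics/b1.png

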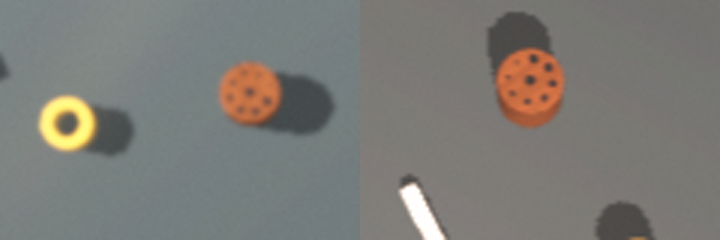

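```bash
python3 - <<'E'
s=open('fit.py').read()
s=s.replace("('side',(179,82.5),(-139,14,180))","('side',(176.9,91.3),(-139,14,180))")
s=s.replace("T.apply(np.array(X)/1000)","T.apply(np.array([X[0],X[1]*(p[3] if X[2]==285 else 1),X[2]])/1000)").replace("-2.02]","-2.02,1.]")
open('fit.py','w').write(s)
E
python3 fit.py
```

```text
[ 0.52524634 -0.33972541 -2.02473219  1.03719747] -116.00860932576728
[[-1.   0.1]
 [-0.7  0.2]
 [-0.6 -0.3]
 [-0.1  0. ]
 [-0.6 -0.7]
 [ 0.1 -0.7]
 [-2.7 -1.2]
 [ 0.2 -0.4]
 [-0.  -0.1]
 [ 0.4  0.2]]
```

```bash
cat >> h.py <<'E'
C=np.array([.5252,-.3397]); YAW=np.radians(-116.0); TC=R.from_euler('z',YAW)
def cup(x,y,z): return TC.apply([x/1000,y/1000,z/1000])+[C[0],C[1],0]
def tocup(X): return TC.inv().apply(np.array(X)-[C[0],C[1],0])*1000
def ori(psi,phi,s=1,base=YAW):
    p,f=np.radians([psi,phi]); z=np.array([np.sin(f)*np.cos(p),np.sin(f)*np.sin(p),-np.cos(f)])
    y=s*np.array([-np.sin(p),np.cos(p),0]); x=np.cross(y,z)
    return R.from_euler('z',base)*R.from_matrix(np.c_[x,y,z])
def plan(G,O,tip=False):
    "G world grasp point"
    o=r.get_obs(); P=np.array(o['tcp_pos']); Q=R.from_rotvec(o['orientation'])
    T=np.array(G)+(0 if tip else .019)*O.apply([0,0,1])
    d=Q.inv().apply(T-P)*100; rv=np.degrees((Q.inv()*O).as_rotvec())
    print('t',round(o['clock'],2),'xyz cm',d.round(2),'rot',rv.round(1),'|d|',np.linalg.norm(d).round(1),'|r|',np.linalg.norm(rv).round(0))
    print('tcp',P.round(4),'tcp cup',tocup(P).round(1),'grasp cup',tocup(P-.019*Q.apply([0,0,1])).round(1),'z',Q.apply([0,0,1]).round(2),'F',np.round(o['contact_force'],1),'w',round(o['grip_width'],4))
    print('q',np.round(o['joints'],2))
E
python3 -c "
from h import *
for s in (1,-1): plan(cup(-260,14,420),ori(0,0,s))
print(cup(-139,14,130),cup(-220,-77,130))"
```

```text
t 1.55 xyz cm [ 53.23 -28.26 -16.97] rot [  0.   -0.  -37.4] |d| 62.6 |r| 37.0
tcp [ 0.3026 -0.6034  0.2313] tcp cup [334.6 -84.5 231.3] grasp cup [334.6 -84.5 250.3] z [ 0. -0. -1.] F [ 1.3  0.1 -1.1] w 0.0857
q [ 1.    0.48  0.02  1.56 -0.01  1.11 -0.08]
t 1.55 xyz cm [ 53.23 -28.26 -16.97] rot [ -0.   -0.  142.6] |d| 62.6 |r| 143.0
tcp [ 0.3026 -0.6034  0.2313] tcp cup [334.6 -84.5 231.3] grasp cup [334.6 -84.5 250.3] z [ 0. -0. -1.] F [ 1.3  0.1 -1.1] w 0.0857
q [ 1.    0.48  0.02  1.56 -0.01  1.11 -0.08]
[ 0.59871671 -0.22090482  0.13      ] [ 0.55243451 -0.10821073  0.13      ]
```

Emit:
{"method": "jog_arm", "body": {"rows": [{"xyz": [0,0,-20],"delta_rot": [0,0,0],"fingers": 0.5},{"xyz": [0,0,-20],"delta_rot": [0,0,0],"fingers": 0.5},{"xyz": [0,0,-20],"delta_rot": [0,0,0],"fingers": 0.5},{"xyz": [0,0,-20],"delta_rot": [0,0,0],"fingers": 0.5},{"xyz": [0,0,-20],"delta_rot": [0,0,0],"fingers": 0.5}]}}

```text
clock: 1.97
tcp_pos: [0.3018, -0.6037, 0.4353]
orientation: [3.055, 0.721, 0.001]
contact_force: [-0.1, -0.0, 1.3]
grip_width: 0.0426
```

Emit:
{"method": "jog_arm", "body": {"rows": [{"xyz": [53.2,-28.3,0],"delta_rot": [0,0,0],"fingers": 0.5},{"xyz": [53.2,-28.3,0],"delta_rot": [0,0,0],"fingers": 0.5},{"xyz": [53.2,-28.3,0],"delta_rot": [0,0,0],"fingers": 0.5},{"xyz": [53.2,-28.3,0],"delta_rot": [0,0,0],"fingers": 0.5},{"xyz": [53.2,-28.3,0],"delta_rot": [0,0,0],"fingers": 0.5}]}}

```text
clock: 2.38
tcp_pos: [0.4233, -0.4321, 0.4327]
orientation: [3.055, 0.719, -0.0]
contact_force: [-0.7, 0.8, -0.3]
grip_width: 0.0428
```

```bash
python3 -c "
from h import *
plan(cup(-260,14,420),ori(0,0,1))"
```

```text
t 2.38 xyz cm [ 34.73 -18.44   3.08] rot [  0.2   0.1 -37.5] |d| 39.4 |r| 37.0
tcp [ 0.4233 -0.4321  0.4327] tcp cup [127.7 -51.1 432.7] grasp cup [127.7 -51.2 451.7] z [ 0. -0. -1.] F [-0.7  0.8 -0.3] w 0.0428
q [ 0.73  0.25 -0.06  1.44  0.02  1.46 -0.43]
```

Emit:
{"method": "jog_arm", "body": {"rows": [{"xyz": [34.7,-18.4,0],"delta_rot": [0,0,0],"fingers": 0.5},{"xyz": [34.7,-18.4,0],"delta_rot": [0,0,0],"fingers": 0.5},{"xyz": [34.7,-18.4,0],"delta_rot": [0,0,0],"fingers": 0.5},{"xyz": [34.7,-18.4,0],"delta_rot": [0,0,0],"fingers": 0.5},{"xyz": [34.7,-18.4,0],"delta_rot": [0,0,0],"fingers": 0.5}]}}

```text
clock: 2.8
tcp_pos: [0.5442, -0.2625, 0.4324]
orientation: [3.054, 0.718, -0.001]
contact_force: [-0.2, 0.0, -1.1]
grip_width: 0.0427
```

```bash
python3 -c "
from h import *
plan(cup(-280,14,350),ori(0,0,1))
plan(cup(-280,14,350),ori(0,0,-1))
plan(cup(-280,14,350),ori(0,50,1))"
```

```text
t 2.8 xyz cm [17.92 -9.94 10.07] rot [  0.2   0.2 -37.6] |d| 22.8 |r| 38.0
tcp [ 0.5442 -0.2625  0.4324] tcp cup [-77.7 -16.7 432.4] grasp cup [-77.8 -16.8 451.4] z [ 0. -0. -1.] F [-0.2  0.  -1.1] w 0.0427
q [ 0.48  0.25 -0.17  1.43  0.05  1.46 -0.8 ]
t 2.8 xyz cm [17.92 -9.94 10.07] rot [  0.2  -0.2 142.4] |d| 22.8 |r| 142.0
tcp [ 0.5442 -0.2625  0.4324] tcp cup [-77.7 -16.7 432.4] grasp cup [-77.8 -16.8 451.4] z [ 0. -0. -1.] F [-0.2  0.  -1.1] w 0.0427
q [ 0.48  0.25 -0.17  1.43  0.05  1.46 -0.8 ]
t 2.8 xyz cm [16.77 -9.05  9.4 ] rot [-16.2 -48.  -35.2] |d| 21.2 |r| 62.0
tcp [ 0.5442 -0.2625  0.4324] tcp cup [-77.7 -16.7 432.4] grasp cup [-77.8 -16.8 451.4] z [ 0. -0. -1.] F [-0.2  0.  -1.1] w 0.0427
q [ 0.48  0.25 -0.17  1.43  0.05  1.46 -0.8 ]
```

Emit:
{"method": "jog_arm", "body": {"rows": [{"xyz": [17.9,-9.9,3],"delta_rot": [0,0,-37.5],"fingers": 0.5},{"xyz": [17.9,-9.9,3],"delta_rot": [0,0,-37.5],"fingers": 0.5},{"xyz": [17.9,-9.9,3],"delta_rot": [0,0,-37.5],"fingers": 0.5},{"xyz": [17.9,-9.9,3],"delta_rot": [0,0,-37.5],"fingers": 0.5},{"xyz": [17.9,-9.9,3],"delta_rot": [0,0,-37.5],"fingers": 0.5}]}}

```text
clock: 3.22
tcp_pos: [0.661, -0.0933, 0.4017]
orientation: [2.68, 1.63, -0.003]
contact_force: [-0.3, 0.4, -0.3]
grip_width: 0.0429
```

```bash
python3 -c "
from h import *
plan(cup(-250,14,280),ori(0,30,1))
plan(cup(-250,14,260),ori(0,55,1))"
```

```text
t 3.22 xyz cm [-3.99  0.06 13.83] rot [ -0.2 -29.8  -1.4] |d| 14.4 |r| 30.0
tcp [ 0.661  -0.0933  0.4017] tcp cup [-281.    14.   401.7] grasp cup [-281.1   14.   420.7] z [ 0. -0. -1.] F [-0.3  0.4 -0.3] w 0.0429
q [ 0.28  0.39 -0.34  1.32  0.13  1.45 -0.53]
t 3.22 xyz cm [-4.59  0.07 15.28] rot [ -0.5 -54.8  -1.4] |d| 16.0 |r| 55.0
tcp [ 0.661  -0.0933  0.4017] tcp cup [-281.    14.   401.7] grasp cup [-281.1   14.   420.7] z [ 0. -0. -1.] F [-0.3  0.4 -0.3] w 0.0429
q [ 0.28  0.39 -0.34  1.32  0.13  1.45 -0.53]
```

Emit:
{"method": "jog_arm", "body": {"rows": [{"xyz": [-4,0,14],"delta_rot": [0,-35,-1],"fingers": 0.5},{"xyz": [-4,0,14],"delta_rot": [0,-35,-1],"fingers": 0.5},{"xyz": [-4,0,14],"delta_rot": [0,-35,-1],"fingers": 0.5},{"xyz": [-4,0,14],"delta_rot": [0,-35,-1],"fingers": 0.5},{"xyz": [-4,0,14],"delta_rot": [0,-35,-1],"fingers": 0.5}]}}

```text
clock: 3.63
tcp_pos: [0.6398, -0.1314, 0.2574]
orientation: [2.311, 1.434, -0.755]
contact_force: [-1.4, 0.5, -0.1]
grip_width: 0.0429
```

```bash
python3 -c "
from h import *
plan(cup(-230,14,200),ori(0,52,1))
plan(cup(-250,14,260),ori(0,35,1))"
```

```text
t 3.63 xyz cm [2.23 0.31 6.91] rot [ -0.7 -16.1  -0. ] |d| 7.3 |r| 16.0
tcp [ 0.6398 -0.1314  0.2574] tcp cup [-237.5   11.7  257.4] grasp cup [-248.6   11.9  272.8] z [-0.27 -0.52 -0.81] F [-1.4  0.5 -0.1] w 0.0429
q [-0.01  0.61 -0.21  1.43  0.59  1.56 -0.81]
t 3.63 xyz cm [0.89 0.24 0.95] rot [-0.7  0.9 -0.1] |d| 1.3 |r| 1.0
tcp [ 0.6398 -0.1314  0.2574] tcp cup [-237.5   11.7  257.4] grasp cup [-248.6   11.9  272.8] z [-0.27 -0.52 -0.81] F [-1.4  0.5 -0.1] w 0.0429
q [-0.01  0.61 -0.21  1.43  0.59  1.56 -0.81]
```

Emit:
{"method": "jog_arm", "body": {"rows": [{"xyz": [2.2,0.3,6.9],"delta_rot": [-0.7,-16,0],"fingers": 0.3},{"xyz": [2.2,0.3,6.9],"delta_rot": [-0.7,-16,0],"fingers": 0.3},{"xyz": [2.2,0.3,6.9],"delta_rot": [-0.7,-16,0],"fingers": 0.3},{"xyz": [2.2,0.3,6.9],"delta_rot": [-0.7,-16,0],"fingers": 0.3},{"xyz": [2.2,0.3,6.9],"delta_rot": [-0.7,-16,0],"fingers": 0.3}]}}

```text
clock: 4.05
tcp_pos: [0.6322, -0.1526, 0.1883]
orientation: [2.096, 1.309, -1.02]
contact_force: [-1.1, 0.8, 0.9]
grip_width: 0.0602
```

```bash
python3 -c "
from h import *
import cv2
plan(cup(-190,14,165),ori(0,52,1))
for n in('side','top'):
  cv2.imwrite('pics/%s2.png'%n,imaging.grab_frame(n))"
```

```text
t 4.05 xyz cm [ 0.28 -0.02  5.32] rot [ 0.  -0.1 -0. ] |d| 5.3 |r| 0.0
tcp [ 0.6322 -0.1526  0.1883] tcp cup [-215.1   14.2  188.3] grasp cup [-230.1   14.2  200.1] z [-0.34 -0.71 -0.62] F [-1.1  0.8  0.9] w 0.0602
q [-0.11  0.76 -0.13  1.46  0.75  1.61 -0.93]
```

View pics/side2.png

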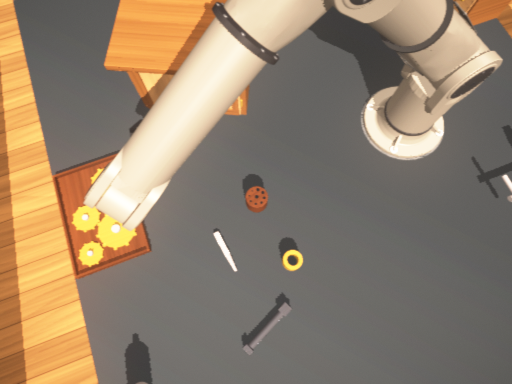

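View pics/top2.png

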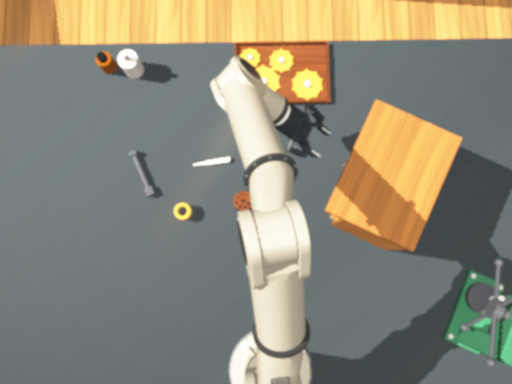

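Emit:
{"method": "jog_arm", "body": {"rows": [{"xyz": [0.1,0,2.5],"delta_rot": [0,0,0],"fingers": 0.3},{"xyz": [0.1,0,5],"delta_rot": [0,0,0],"fingers": 0.3},{"xyz": [0.1,0,7],"delta_rot": [0,0,0],"fingers": 0.3},{"xyz": [0.1,0,9],"delta_rot": [0,0,0],"fingers": 0.3},{"xyz": [0.1,0,9.5],"delta_rot": [0,0,0],"fingers": 0.3}]}}

```text
clock: 4.57
tcp_pos: [0.5993, -0.2245, 0.1333]
orientation: [2.104, 1.298, -1.014]
contact_force: [-2.5, 0.3, 0.3]
grip_width: 0.0597
```

```bash
python3 -c "
from h import *
import cv2
plan(cup(-139,14,130),ori(0,52,1))
for n in('side','top'):
  cv2.imwrite('pics/%s3.png'%n,imaging.grab_frame(n))
a=cv2.imread('pics/top3.png')
cv2.imwrite('pics/t3.png',cv2.resize(a[80:260,240:470],None,fx=3,fy=3,interpolation=2))
for q in ([-139,14,180],[-139,14,80]): print(proj('top',cup(*q)))
"
```

```text
t 4.57 xyz cm [ 0.44 -0.21  1.87] rot [-0.1 -0.2 -0.6] |d| 1.9 |r| 1.0
tcp [ 0.5993 -0.2245  0.1333] tcp cup [-136.    16.1  133.3] grasp cup [-150.9   16.1  145.1] z [-0.35 -0.71 -0.62] F [-2.5  0.3  0.3] w 0.0597
q [-0.02  0.78 -0.11  1.59  0.8   1.46 -0.97]
[[348.59681883 158.41830008]]
[[342.29759354 164.65632948]]
```

View pics/t3.png

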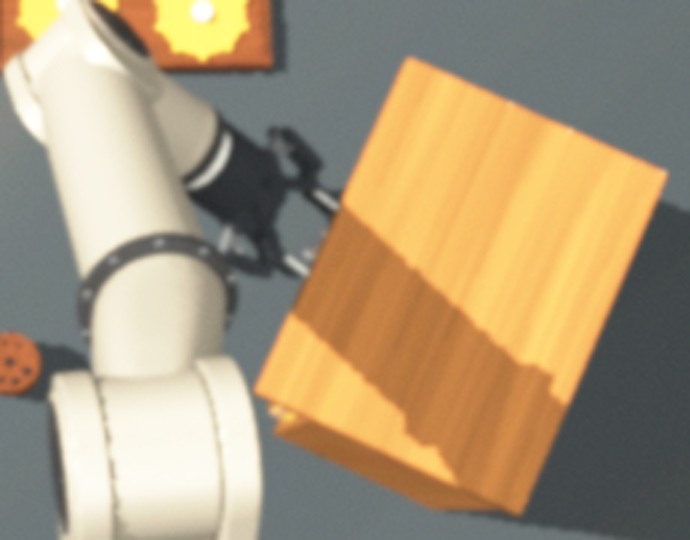

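Emit:
{"method": "jog_arm", "body": {"rows": [{"xyz": [0.4,-0.2,1.0],"delta_rot": [0,0,0],"fingers": 0.3},{"xyz": [0.4,-0.2,1.8],"delta_rot": [0,0,0],"fingers": 0.3},{"xyz": [0.4,-0.2,1.8],"delta_rot": [0,0,0],"fingers": 0.6},{"xyz": [0.4,-0.2,1.8],"delta_rot": [0,0,0],"fingers": 0.8},{"xyz": [0.4,-0.2,1.8],"delta_rot": [0,0,0],"fingers": 1}], "grip_force": 25}}

```text
clock: 5.08
tcp_pos: [0.5942, -0.2312, 0.1194]
orientation: [2.102, 1.301, -1.011]
contact_force: [-0.5, 0.4, 0.5]
grip_width: 0.0242
```

```bash
python3 -c "
from h import *
plan(cup(-139,14,130),ori(0,52,1))
"
```

```text
t 5.08 xyz cm [-0.15 -0.05  0.36] rot [ 0.1 -0.3 -0.5] |d| 0.4 |r| 1.0
tcp [ 0.5942 -0.2312  0.1194] tcp cup [-127.8   14.5  119.4] grasp cup [-142.7   14.4  131.2] z [-0.34 -0.71 -0.62] F [-0.5  0.4  0.5] w 0.0242
q [-0.02  0.79 -0.11  1.61  0.81  1.43 -0.99]
```

Emit:
{"method": "jog_arm", "body": {"rows": [{"xyz": [0,0,0.3],"delta_rot": [0,0,0],"fingers": 1},{"xyz": [0,0,0.3],"delta_rot": [0,0,0],"fingers": 1},{"xyz": [0,0,0.3],"delta_rot": [0,0,0],"fingers": 1},{"xyz": [0,0,0.3],"delta_rot": [0,0,0],"fingers": 1},{"xyz": [0,0,0.3],"delta_rot": [0,0,0],"fingers": 1}]}}

```text
clock: 5.5
tcp_pos: [0.5943, -0.2327, 0.1177]
orientation: [2.102, 1.302, -1.008]
contact_force: [4.5, 2.7, 1.8]
grip_width: 0.0094
```

```bash
cat >> h.py <<'E'
def hpos(a):
    c,s=np.cos(a),np.sin(a); return np.array([-90-140*s-49*c+14*s, -140+140*c+49*s+14*c])
def arc(As,psis=None,phi=52):
    "rows in current tool axes following the handle from the measured grasp"
    o=r.get_obs(); P=np.array(o['tcp_pos']); Q=R.from_rotvec(o['orientation'])
    g=tocup(P-.019*Q.apply([0,0,1])); print('grasp cup',g.round(1),'F',np.round(o['contact_force'],1),'Fcup',TC.inv().apply(o['contact_force']).round(1),'w',o['grip_width'],'t',o['clock'],'q',np.round(o['joints'],2))
    a=np.linspace(0,1.48,149); print('nearest a',a[np.argmin([np.linalg.norm(hpos(x)-g[:2]) for x in a])])
    for i,A in enumerate(As):
        O=ori(psis[i] if psis else 0,phi); G=cup(*hpos(A),131)
        T=G+.019*O.apply([0,0,1]); print(A,(Q.inv().apply(T-P)*100).round(2),np.degrees((Q.inv()*O).as_rotvec()).round(1))
E
python3 -c "
from h import *
arc([.1,.2,.3,.4,.5])
"
```

```text
grasp cup [-141.3   15.2  129.5] F [4.5 2.7 1.8] Fcup [-4.4  2.9  1.8] w 0.009388903186676087 t 5.5 q [-0.01  0.79 -0.11  1.61  0.81  1.43 -0.99]
nearest a 0.02
0.1 [ 0.49  0.29 -0.88] [ 0.2 -0.4 -0.5]
0.2 [ 1.22  0.54 -1.8 ] [ 0.2 -0.4 -0.5]
0.3 [ 1.91  0.63 -2.66] [ 0.2 -0.4 -0.5]
0.4 [ 2.54  0.56 -3.45] [ 0.2 -0.4 -0.5]
0.5 [ 3.11  0.33 -4.17] [ 0.2 -0.4 -0.5]
```

Emit:
{"method": "jog_arm", "body": {"rows": [{"xyz": [0.5,0.2,-0.9],"delta_rot": [0,0,0],"fingers": 1},{"xyz": [1.0,0.4,-1.5],"delta_rot": [0,0,0],"fingers": 1},{"xyz": [1.5,0.5,-2.1],"delta_rot": [0,0,0],"fingers": 1},{"xyz": [1.9,0.6,-2.7],"delta_rot": [0,0,0],"fingers": 1},{"xyz": [2.3,0.6,-3.1],"delta_rot": [0,0,0],"fingers": 1}], "grip_force": 40}}

```text
clock: 5.92
tcp_pos: [0.617, -0.2033, 0.1177]
orientation: [2.102, 1.3, -1.009]
contact_force: [5.3, -5.7, -5.0]
grip_width: 0.0084
```

```bash
python3 -c "
from h import *
arc([.4,.5,.6,.7,.8])
"
```

```text
grasp cup [-177.7   22.6  129.5] F [ 5.3 -5.7 -5. ] Fcup [ 2.8  7.3 -5. ] w 0.008380667826578043 t 5.9167 q [-0.05  0.82 -0.11  1.54  0.79  1.47 -0.99]
nearest a 0.33
0.4 [ 0.27 -0.18 -0.6 ] [ 0.2 -0.4 -0.6]
0.5 [ 0.84 -0.41 -1.33] [ 0.2 -0.4 -0.6]
0.6 [ 1.34 -0.8  -1.97] [ 0.2 -0.4 -0.6]
0.7 [ 1.77 -1.35 -2.52] [ 0.2 -0.4 -0.6]
0.8 [ 2.13 -2.04 -2.99] [ 0.2 -0.4 -0.6]
```

Emit:
{"method": "jog_arm", "body": {"rows": [{"xyz": [0.3,-0.1,-0.6],"delta_rot": [0,0,0],"fingers": 1},{"xyz": [0.8,-0.3,-1.3],"delta_rot": [0,0,0],"fingers": 1},{"xyz": [1.3,-0.7,-1.9],"delta_rot": [0,0,0],"fingers": 1},{"xyz": [1.7,-1.2,-2.5],"delta_rot": [0,0,0],"fingers": 1},{"xyz": [2.1,-1.9,-2.9],"delta_rot": [0,0,0],"fingers": 1}]}}

```text
clock: 6.33
tcp_pos: [0.6175, -0.1626, 0.1178]
orientation: [2.103, 1.301, -1.004]
contact_force: [6.9, -1.6, -3.7]
grip_width: 0.0085
```

```bash
python3 -c "
from h import *
arc([.9,1.,1.1,1.2,1.3])
import cv2
cv2.imwrite('pics/t4.png',cv2.resize(imaging.grab_frame('top')[80:260,240:470],None,fx=3,fy=3,interpolation=2))
"
```

```text
grasp cup [-214.5    5.3  129.6] F [ 6.9 -1.6 -3.7] Fcup [-1.6  6.9 -3.7] w 0.008548509836949358 t 6.3333 q [-0.09  0.82 -0.13  1.53  0.76  1.5  -1.02]
nearest a 0.78
0.9 [ 0.15 -1.12 -0.46] [ 0.3 -0.5 -0.7]
1.0 [ 0.35 -2.09 -0.73] [ 0.3 -0.5 -0.7]
1.1 [ 0.46 -3.19 -0.89] [ 0.3 -0.5 -0.7]
1.2 [ 0.49 -4.39 -0.95] [ 0.3 -0.5 -0.7]
1.3 [ 0.43 -5.7  -0.9 ] [ 0.3 -0.5 -0.7]
```

View pics/t4.png

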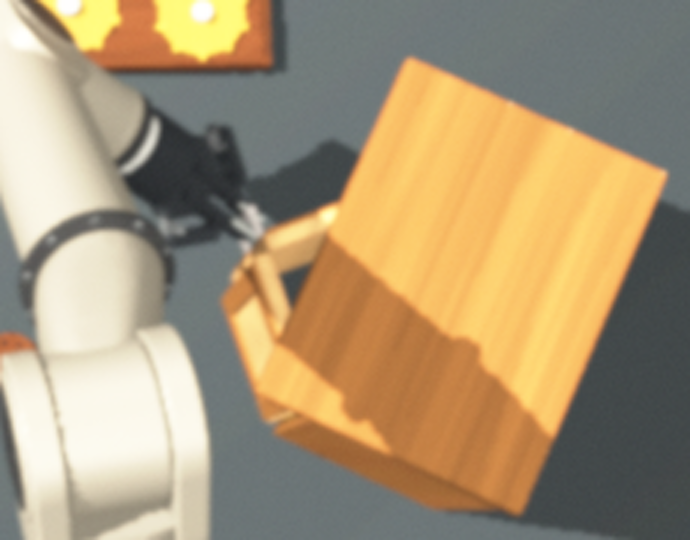

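Emit:
{"method": "jog_arm", "body": {"rows": [{"xyz": [0.2,-0.8,-0.4],"delta_rot": [0,0,0],"fingers": 1},{"xyz": [0.3,-1.7,-0.6],"delta_rot": [0,0,0],"fingers": 1},{"xyz": [0.4,-2.6,-0.8],"delta_rot": [0,0,0],"fingers": 1},{"xyz": [0.5,-3.6,-0.9],"delta_rot": [0,0,0],"fingers": 1},{"xyz": [0.5,-4.4,-1.0],"delta_rot": [0,0,0],"fingers": 1}]}}

```text
clock: 6.8
tcp_pos: [0.5807, -0.1329, 0.1182]
orientation: [2.101, 1.303, -1.007]
contact_force: [7.3, -11.4, -20.7]
grip_width: 0.0083
```

```bash
python3 -c "
from h import *
arc([1.2,1.3,1.4,1.48,1.52])
"
```

```text
grasp cup [-225.1  -40.8  130. ] F [  7.3 -11.4 -20.7] Fcup [  7.   11.6 -20.7] w 0.008266116321967658 t 6.8 q [-0.13  0.78 -0.15  1.62  0.74  1.5  -1.09]
nearest a 1.22
1.2 [-0.08  0.22 -0.07] [ 0.2 -0.4 -0.5]
1.3 [-0.14 -1.08 -0.03] [ 0.2 -0.4 -0.5]
1.4 [-0.28 -2.48  0.13] [ 0.2 -0.4 -0.5]
1.48 [-0.45 -3.65  0.32] [ 0.2 -0.4 -0.5]
1.52 [-0.55 -4.25  0.45] [ 0.2 -0.4 -0.5]
```

```bash
python3 -c "
from h import *
arc([1.22,1.22,1.25,1.3,1.35,1.4],[-5,-10,-15,-20,-20,-20])
import cv2
cv2.imwrite('pics/t5.png',cv2.resize(imaging.grab_frame('top')[80:260,240:470],None,fx=3,fy=3,interpolation=2))
"
```

```text
grasp cup [-225.1  -40.8  130. ] F [  7.3 -11.4 -20.7] Fcup [  7.   11.6 -20.7] w 0.008266116321967658 t 6.8 q [-0.13  0.78 -0.15  1.62  0.74  1.5  -1.09]
nearest a 1.22
1.22 [-0.08 -0.16 -0.08] [ 4.2 -0.4  2.6]
1.22 [-0.07 -0.29 -0.09] [ 8.1 -0.5  5.7]
1.25 [-0.07 -0.8  -0.1 ] [12.  -0.5  8.8]
1.3 [-0.09 -1.59 -0.1 ] [16.  -0.5 11.8]
1.35 [-0.14 -2.28 -0.04] [16.  -0.5 11.8]
1.4 [-0.22 -2.99  0.05] [16.  -0.5 11.8]
```

View pics/t5.png

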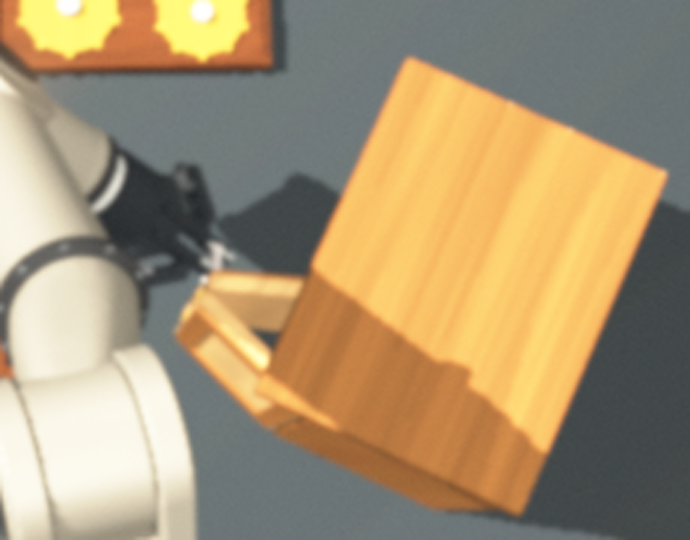

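Emit:
{"method": "jog_arm", "body": {"rows": [{"xyz": [0,-0.2,0],"delta_rot": [4,-0.4,2.6],"fingers": 0.85},{"xyz": [0,-0.4,0],"delta_rot": [8,-0.4,5.7],"fingers": 0.85},{"xyz": [-0.1,-0.8,-0.1],"delta_rot": [12,-0.5,8.8],"fingers": 0.85},{"xyz": [-0.1,-1.2,-0.1],"delta_rot": [16,-0.5,11.8],"fingers": 0.85},{"xyz": [-0.1,-1.6,-0.1],"delta_rot": [16,-0.5,11.8],"fingers": 0.85}]}}

```text
clock: 7.27
tcp_pos: [0.5649, -0.1274, 0.1209]
orientation: [2.379, 0.948, -1.165]
contact_force: [4.8, -2.7, 1.7]
grip_width: 0.0126
```

```bash
python3 -c "
from h import *
arc([1.25,1.3,1.35,1.4,1.48],[-20]*5)
"
```

```text
grasp cup [-222.3  -52.2  132.5] F [ 4.8 -2.7  1.7] Fcup [0.4 5.5 1.7] w 0.012631888959320046 t 7.2667 q [-0.08  0.85 -0.11  1.47  0.53  1.66 -1.19]
nearest a 1.31
1.25 [ 0.44  0.59 -0.31] [-0.4  0.2 -0.3]
1.3 [ 0.27 -0.01 -0.09] [-0.4  0.2 -0.3]
1.35 [ 0.07 -0.63  0.17] [-0.4  0.2 -0.3]
1.4 [-0.15 -1.25  0.45] [-0.4  0.2 -0.3]
1.48 [-0.55 -2.25  0.96] [-0.4  0.2 -0.3]
```

Emit:
{"method": "jog_arm", "body": {"rows": [{"xyz": [0,-0.7,0.2],"delta_rot": [0,0,0],"fingers": 0.85},{"xyz": [-0.1,-1.3,0.5],"delta_rot": [0,0,0],"fingers": 0.85},{"xyz": [-0.4,-1.9,0.8],"delta_rot": [0,0,0],"fingers": 0.85},{"xyz": [-0.5,-2.3,1.0],"delta_rot": [0,0,0],"fingers": 0.85},{"xyz": [-0.6,-2.6,1.1],"delta_rot": [0,0,0],"fingers": 0.85}]}}

```text
clock: 7.68
tcp_pos: [0.5411, -0.118, 0.1193]
orientation: [2.377, 0.951, -1.151]
contact_force: [20.5, -9.3, -2.5]
grip_width: 0.0131
```

```bash
python3 -c "
from h import *
arc([1.4,1.48,1.52],[-20]*5)
"
```

```text
grasp cup [-220.3  -77.8  131.1] F [20.5 -9.3 -2.5] Fcup [-0.6 22.5 -2.5] w 0.013148193580380168 t 7.6833 q [-0.09  0.82 -0.12  1.54  0.52  1.62 -1.23]
nearest a 1.48
1.4 [ 0.39  1.07 -0.48] [ 0.1 -0.1 -0.4]
1.48 [-0.01  0.06  0.02] [ 0.1 -0.1 -0.4]
1.52 [-0.23 -0.45  0.3 ] [ 0.1 -0.1 -0.4]
```

Emit:
{"method": "jog_arm", "body": {"rows": [{"xyz": [0,-0.2,0],"delta_rot": [0,0,0],"fingers": 0.85},{"xyz": [0,0,0],"delta_rot": [0,0,0],"fingers": 0.72},{"xyz": [0,0.3,0],"delta_rot": [0,0,0],"fingers": 0.72},{"xyz": [0,0.3,0],"delta_rot": [0,0,0],"fingers": 0.72},{"xyz": [0,0.3,0],"delta_rot": [0,0,0],"fingers": 0.72}]}}

```text
clock: 8.1
tcp_pos: [0.5426, -0.1194, 0.1192]
orientation: [2.377, 0.953, -1.153]
contact_force: [-2.2, 1.4, 1.1]
grip_width: 0.0238
```

```bash
python3 -c "
from h import *
arc([1.4,1.48,1.52],[-20]*5)
"
```

```text
grasp cup [-219.7  -75.8  131. ] F [-2.2  1.4  1.1] Fcup [-0.3 -2.6  1.1] w 0.02381167603682999 t 8.1 q [-0.09  0.82 -0.12  1.54  0.52  1.62 -1.22]
nearest a 1.47
1.4 [ 0.38  0.86 -0.49] [ 0.1 -0.1 -0.4]
1.48 [-0.02 -0.15  0.02] [ 0.1 -0.1 -0.4]
1.52 [-0.25 -0.66  0.3 ] [ 0.1 -0.1 -0.4]
```

Free. Retract along the tool.

Emit:
{"method": "jog_arm", "body": {"rows": [{"xyz": [0,0,-2],"delta_rot": [0,0,0],"fingers": 0.72},{"xyz": [0,0,-4],"delta_rot": [0,0,0],"fingers": 0.72},{"xyz": [0,0,-7],"delta_rot": [0,0,0],"fingers": 0.72},{"xyz": [0,0,-11],"delta_rot": [0,0,0],"fingers": 0.5},{"xyz": [0,0,-14],"delta_rot": [0,0,0],"fingers": 0.3}]}}

```text
clock: 8.52
tcp_pos: [0.6223, -0.0409, 0.2071]
orientation: [2.377, 0.954, -1.153]
contact_force: [-1.6, 0.6, 0.6]
grip_width: 0.0476
```

```bash
python3 -c "
from h import *
import cv2
cv2.imwrite('pics/t6.png',imaging.grab_frame('top'))
cv2.imwrite('pics/s6.png',imaging.grab_frame('side'))
plan(cup(-220,-76,300),ori(-20,52))
"
```

```text
t 8.62 xyz cm [-13.48   0.18   4.  ] rot [ 0.3 -0.5 -0.2] |d| 14.1 |r| 1.0
tcp [ 0.6244 -0.038   0.2077] tcp cup [-314.7  -43.1  207.7] grasp cup [-328.7  -38.1  219.5] z [-0.56 -0.55 -0.62] F [-0.7  0.8 -0.3] w 0.0596
q [-0.19  0.85 -0.11  1.23  0.47  1.88 -1.15]
```

View pics/t6.png

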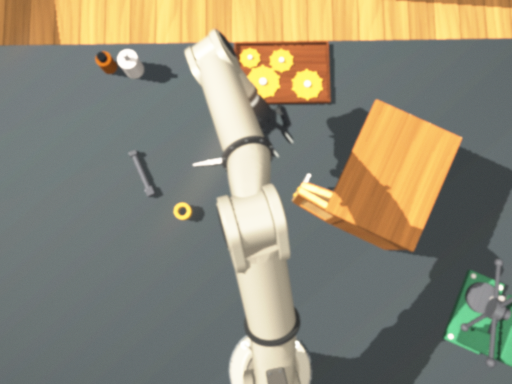

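View pics/s6.png

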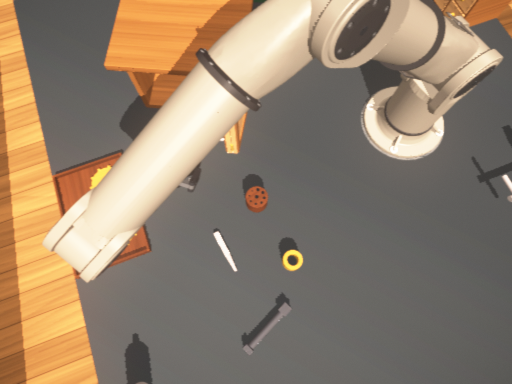

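```bash
python3 -c "
from h import *
print(onz('top',(243.5,200.5),.055),onz('side',(256.7,196),.055))
B=np.array([.499,.074,.033]);O=ori(21,50)
d=imaging.cut_out('side','block'); m=d[0]['region'];v,u=np.nonzero(m);print(d[0]['conf'],u.min(),u.max(),v.min(),v.max())
for bx in (.49,.495,.5,.505):
  pass
th=np.linspace(0,6.28,60)
from scipy.optimize import least_squares
def f(p):
  e=[]
  for n,bb in (('side',(u.min(),u.max()+0,v.min(),v.max()+0)),('top',(234,253,191,210))):
    c=np.r_[[[p[0]+.03*np.cos(t),p[1]+.03*np.sin(t),z] for t in th for z in (0,.055)]]
    q=proj(n,c); e+=[q[:,0].min()-bb[0],q[:,0].max()-bb[1]-1,q[:,1].min()-bb[2],q[:,1].max()-bb[3]-1]
  return e
s=least_squares(f,[.5,.07]);print(s.x,np.round(s.fun,1))
plan(B-.15*O.apply([0,0,1]),O)
"
```

```text
[0.49855571 0.0724152  0.055     ] [0.49736598 0.07413329 0.055     ]
0.59 246 267 187 211
[0.49821873 0.0741477 ] [-0.9 -0.3 -1.7  0.1 -1.1 -0.9 -0.4  1.1]
t 8.67 xyz cm [ 10.96 -23.45   0.24] rot [-31.6   1.8 -26.1] |d| 25.9 |r| 41.0
tcp [ 0.6228 -0.0401  0.2062] tcp cup [-312.1  -43.6  206.2] grasp cup [-326.1  -38.6  218. ] z [-0.56 -0.55 -0.62] F [-1.1  1.5  0.1] w 0.0596
q [-0.19  0.85 -0.11  1.24  0.47  1.88 -1.15]
```

Emit:
{"method": "jog_arm", "body": {"rows": [{"xyz": [11,-23.5,0],"delta_rot": [-31.6,1.8,-26.1],"fingers": 0},{"xyz": [11,-23.5,0],"delta_rot": [-31.6,1.8,-26.1],"fingers": 0},{"xyz": [11,-23.5,0],"delta_rot": [-31.6,1.8,-26.1],"fingers": 0},{"xyz": [11,-23.5,0],"delta_rot": [-31.6,1.8,-26.1],"fingers": 0},{"xyz": [11,-23.5,0],"delta_rot": [-31.6,1.8,-26.1],"fingers": 0}]}}

```text
clock: 9.08
tcp_pos: [0.5296, 0.1324, 0.1349]
orientation: [1.866, 1.567, -0.876]
contact_force: [-0.9, 2.1, -0.1]
grip_width: 0.0855
```

```bash
python3 -c "
from h import *
B=np.array([.498,.073,.033]);O=ori(21,50)
plan(B-.15*O.apply([0,0,1]),O)
"
```

```text
t 9.08 xyz cm [ 3.66 -2.95 -1.63] rot [-3.9  0.2 -3.2] |d| 5.0 |r| 5.0
tcp [0.5296 0.1324 0.1349] tcp cup [-426.3 -203.1  134.9] grasp cup [-440.3 -207.1  147. ] z [-0.13 -0.76 -0.64] F [-0.9  2.1 -0.1] w 0.0855
q [-0.48  0.75 -0.29  1.64  0.66  1.6  -1.22]
```

Emit:
{"method": "jog_arm", "body": {"rows": [{"xyz": [3.7,-2.9,-1.6],"delta_rot": [-3.9,0.2,-3.2],"fingers": 0},{"xyz": [3.7,-2.9,-1.6],"delta_rot": [-3.9,0.2,-3.2],"fingers": 0},{"xyz": [3.7,-2.9,-1.6],"delta_rot": [-3.9,0.2,-3.2],"fingers": 0},{"xyz": [3.7,-2.9,-1.6],"delta_rot": [-3.9,0.2,-3.2],"fingers": 0},{"xyz": [3.7,-2.9,-1.6],"delta_rot": [-3.9,0.2,-3.2],"fingers": 0}]}}

```text
clock: 9.5
tcp_pos: [0.5074, 0.171, 0.1166]
orientation: [1.786, 1.634, -0.836]
contact_force: [-1.2, 1.5, -0.0]
grip_width: 0.0852
```

```bash
python3 -c "
from h import *
import cv2
B=np.array([.498,.073,.033]);O=ori(21,50)
plan(B-.0*O.apply([0,0,1]),O)
cv2.imwrite('pics/t7.png',imaging.grab_frame('top'))
"
```

```text
t 9.5 xyz cm [ 0.12 -0.06 14.81] rot [-0.1  0.2 -0. ] |d| 14.8 |r| 0.0
tcp [0.5074 0.171  0.1166] tcp cup [-451.2 -239.9  116.6] grasp cup [-464.8 -245.1  128.7] z [-0.07 -0.76 -0.64] F [-1.2  1.5 -0. ] w 0.0852
q [-0.54  0.77 -0.32  1.67  0.68  1.57 -1.26]
```

View pics/t7.png

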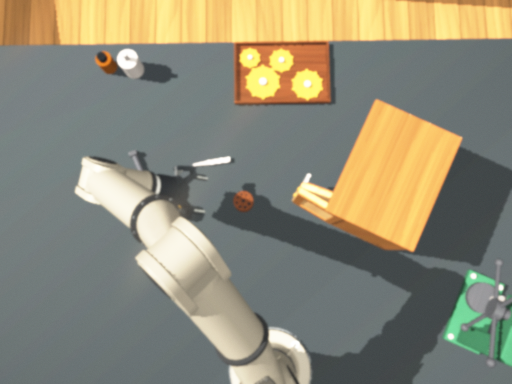

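```bash
python3 -c "
from h import *
import cv2
o=r.get_obs();P=o['tcp_pos'];Q=R.from_rotvec(o['orientation'])
for y in (-.0425,-.05,0,.0425,.05): print(y,proj('top',P+Q.apply([0,y,-.013]))[0].round(1))
print(proj('top',[.498,.073,.055]))
a=cv2.imread('pics/t7.png');cv2.imwrite('pics/t7b.png',cv2.resize(a[140:240,140:280],None,fx=5,fy=5,interpolation=2))
"
```

```text
-0.0425 [203.4 209.9]
-0.05 [203.2 212.5]
0 [204.8 195. ]
0.0425 [206.1 180.2]
0.05 [206.3 177.6]
[[243.30557835 200.68802841]]
```

View pics/t7b.png

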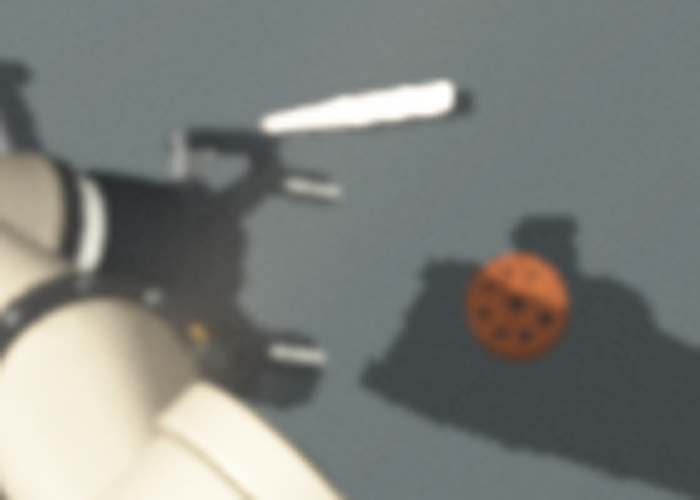

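Emit:
{"method": "jog_arm", "body": {"rows": [{"xyz": [0.1,0,4],"delta_rot": [0,0,0],"fingers": 0},{"xyz": [0.1,0,8],"delta_rot": [0,0,0],"fingers": 0},{"xyz": [0.1,0,11],"delta_rot": [0,0,0],"fingers": 0},{"xyz": [0.1,0,13.5],"delta_rot": [0,0,0],"fingers": 0},{"xyz": [0.1,0,15.4],"delta_rot": [0,0,0],"fingers": 0}]}}

```text
clock: 9.97
tcp_pos: [0.4969, 0.0492, 0.0166]
orientation: [1.79, 1.628, -0.841]
contact_force: [-1.3, 0.5, -0.0]
grip_width: 0.0853
```

```bash
python3 -c "
from h import *
import cv2
B=np.array([.498,.073,.033]);O=ori(21,50)
plan(B+.007*O.apply([0,0,1]),O)
a=imaging.grab_frame('top');cv2.imwrite('pics/t8b.png',cv2.resize(a[140:240,170:310],None,fx=5,fy=5,interpolation=2))
"
```

```text
t 9.97 xyz cm [ 0.27 -0.1  -0.28] rot [-0.3  0.3 -0.3] |d| 0.4 |r| 1.0
tcp [0.4969 0.0492 0.0166] tcp cup [-337.1 -195.9   16.6] grasp cup [-350.8 -201.1   28.7] z [-0.07 -0.77 -0.64] F [-1.3  0.5 -0. ] w 0.0853
q [-0.43  0.84 -0.26  1.87  0.81  1.32 -1.34]
```

View pics/t8b.png

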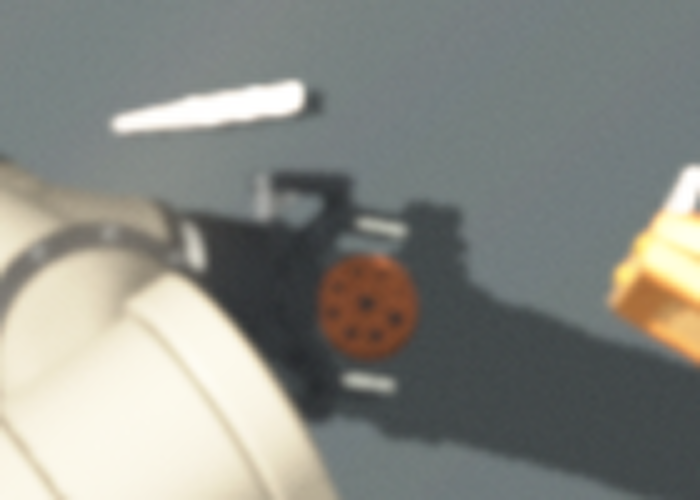

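Emit:
{"method": "jog_arm", "body": {"rows": [{"xyz": [0.3,-0.1,-0.3],"delta_rot": [0,0,0],"fingers": 0.1},{"xyz": [0.3,-0.1,-0.3],"delta_rot": [0,0,0],"fingers": 0.5},{"xyz": [0.3,-0.1,-0.3],"delta_rot": [0,0,0],"fingers": 0.6},{"xyz": [0.3,-0.1,-0.3],"delta_rot": [0,0,0],"fingers": 0.6},{"xyz": [0.3,-0.1,-0.3],"delta_rot": [0,0,0],"fingers": 0.6}], "grip_force": 30}}

```text
clock: 10.43
tcp_pos: [0.4959, 0.0517, 0.0156]
orientation: [1.79, 1.627, -0.843]
contact_force: [-0.9, 2.5, 1.7]
grip_width: 0.0593
```

```bash
python3 -c "
from h import *
o=r.get_obs();P=o['tcp_pos'];Q=R.from_rotvec(o['orientation']);G=P-.019*Q.apply([0,0,1]);B=np.array([.498,.073,0]);print('offset tool',Q.inv().apply(B-P),o['grip_width'],o['contact_force'],P)
plan([G[0],G[1],G[2]+.12],Q)
"
```

```text
offset tool [ 2.56266217e-02  7.00099360e-05 -6.55270699e-03] 0.059314936921298286 [-0.88786617  2.45533255  1.69921681] [0.49589671 0.05171995 0.01556928]
t 10.43 xyz cm [-9.25 -0.01 -7.65] rot [0. 0. 0.] |d| 12.0 |r| 0.0
tcp [0.4959 0.0517 0.0156] tcp cup [-339.  -197.9   15.6] grasp cup [-352.7 -203.    27.7] z [-0.07 -0.77 -0.64] F [-0.9  2.5  1.7] w 0.0593
q [-0.43  0.84 -0.26  1.86  0.8   1.33 -1.34]
```

Emit:
{"method": "jog_arm", "body": {"rows": [{"xyz": [-1.5,0,-1.3],"delta_rot": [0,0,0],"fingers": 0.6},{"xyz": [-4,0,-3.3],"delta_rot": [0,0,0],"fingers": 0.6},{"xyz": [-6.5,0,-5.3],"delta_rot": [0,0,0],"fingers": 0.6},{"xyz": [-9.2,0,-7.6],"delta_rot": [0,0,0],"fingers": 0.6},{"xyz": [-9.2,0,-7.6],"delta_rot": [0,0,0],"fingers": 0.6}]}}

```text
clock: 10.85
tcp_pos: [0.4984, 0.0537, 0.1405]
orientation: [1.793, 1.625, -0.832]
contact_force: [-0.6, 0.7, -1.6]
grip_width: 0.0592
```

```bash
cat >> h.py <<'E'
OFF=np.array([.0256,0,-.0066])
def planB(x,y,z,psi,phi=50.):
    o=r.get_obs(); Q=R.from_rotvec(o['orientation']); b=tocup(np.array(o['tcp_pos'])+Q.apply(OFF))
    print('block now cup',b.round(1))
    O=ori(psi,phi); plan(cup(x,y,z)-O.apply(OFF),O,tip=True)
E
python3 -c "
from h import *
planB(-350,40,120,0)
planB(-360,-80,130,10)
"
```

```text
block now cup [-362. -204.  125.]
t 10.85 xyz cm [-5.62 21.67  7.76] rot [16.   0.1 12.9] |d| 23.7 |r| 21.0
tcp [0.4984 0.0537 0.1405] tcp cup [-341.9 -196.5  140.5] grasp cup [-355.5 -201.7  152.6] z [-0.07 -0.76 -0.64] F [-0.6  0.7 -1.6] w 0.0592
q [-0.42  0.64 -0.29  1.86  0.74  1.47 -1.2 ]
block now cup [-362. -204.  125.]
t 10.85 xyz cm [-3.2  11.16  3.19] rot [8.3 0.1 6.5] |d| 12.0 |r| 11.0
tcp [0.4984 0.0537 0.1405] tcp cup [-341.9 -196.5  140.5] grasp cup [-355.5 -201.7  152.6] z [-0.07 -0.76 -0.64] F [-0.6  0.7 -1.6] w 0.0592
q [-0.42  0.64 -0.29  1.86  0.74  1.47 -1.2 ]
```

Emit:
{"method": "jog_arm", "body": {"rows": [{"xyz": [-1.6,5.5,1.6],"delta_rot": [4,0,3.2],"fingers": 0.6},{"xyz": [-3.2,11.2,3.2],"delta_rot": [8.3,0,6.5],"fingers": 0.6},{"xyz": [-4.5,16.5,5.5],"delta_rot": [12,0,9.7],"fingers": 0.6},{"xyz": [-5.6,21.7,7.8],"delta_rot": [16,0,12.9],"fingers": 0.6},{"xyz": [-5.6,21.7,7.8],"delta_rot": [16,0,12.9],"fingers": 0.6}]}}

```text
clock: 11.27
tcp_pos: [0.6816, -0.0494, 0.1375]
orientation: [2.126, 1.317, -0.989]
contact_force: [-0.5, 0.3, -0.5]
grip_width: 0.0593
```

```bash
python3 -c "
from h import *
import cv2
planB(-190,35,60,0)
cv2.imwrite('pics/t9.png',imaging.grab_frame('top'))
cv2.imwrite('pics/s9.png',imaging.grab_frame('side'))
"
```

```text
block now cup [-351.    13.5  122.1]
t 11.27 xyz cm [-5.57  2.25 16.32] rot [-0.1  0.  -0.4] |d| 17.4 |r| 0.0
tcp [ 0.6816 -0.0494  0.1375] tcp cup [-329.5   13.3  137.5] grasp cup [-344.    13.3  149.7] z [-0.34 -0.69 -0.64] F [-0.5  0.3 -0.5] w 0.0593
q [-0.22  0.9  -0.13  1.28  0.67  1.67 -0.99]
```

View pics/t9.png

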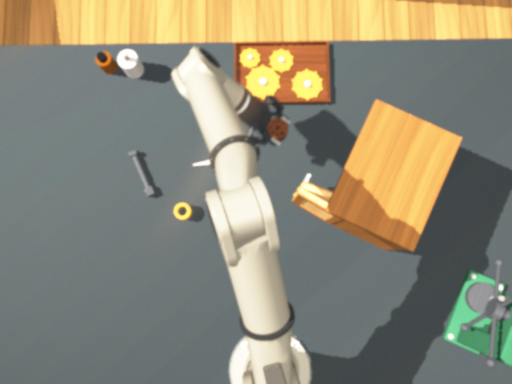

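View pics/s9.png

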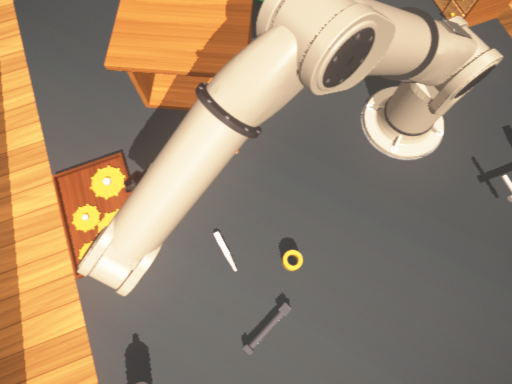

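```bash
python3 -c "
from h import *
for a,b in (((197,68),(115,270)),((240,145),(228,110)),((240,205),(345,55))):
  for z in (.15,.25,.35,.45,.55,.65): print(z,onz('top',a,z)[:2].round(3),onz('side',b,z)[:2].round(3))
  print()
"
```

```text
0.15 [0.875 0.201] [0.866 0.146]
0.25 [0.837 0.189] [0.834 0.167]
0.35 [0.799 0.177] [0.801 0.188]
0.45 [0.76  0.165] [0.769 0.209]
0.55 [0.722 0.153] [0.737 0.23 ]
0.65 [0.684 0.141] [0.705 0.252]

0.15 [0.647 0.079] [ 0.493 -0.142]
0.25 [0.625 0.075] [ 0.507 -0.085]
0.35 [0.604 0.072] [ 0.521 -0.029]
0.45 [0.582 0.069] [0.534 0.028]
0.55 [0.561 0.066] [0.548 0.084]
0.65 [0.539 0.063] [0.561 0.141]

0.15 [0.477 0.08 ] [ 0.14  -0.185]
0.25 [0.467 0.077] [ 0.197 -0.123]
0.35 [0.458 0.074] [ 0.254 -0.061]
0.45 [0.449 0.071] [0.311 0.   ]
0.55 [0.44  0.067] [0.368 0.062]
0.65 [0.431 0.064] [0.425 0.124]
```

Emit:
{"method": "jog_arm", "body": {"rows": [{"xyz": [-1.2,1.0,3.4],"delta_rot": [0,0,0],"fingers": 0.6},{"xyz": [-2.4,2.0,7],"delta_rot": [0,0,0],"fingers": 0.6},{"xyz": [-3.6,2.5,10.5],"delta_rot": [0,0,0],"fingers": 0.6},{"xyz": [-4.8,2.6,14],"delta_rot": [0,0,0],"fingers": 0.6},{"xyz": [-5.6,2.6,16.3],"delta_rot": [0,0,0],"fingers": 0.6}]}}

```text
clock: 11.78
tcp_pos: [0.6319, -0.2127, 0.0743]
orientation: [2.125, 1.31, -0.994]
contact_force: [-2.0, 0.1, -0.7]
grip_width: 0.0594
```

```bash
python3 -c "
from h import *
import cv2
planB(-110,38,38,0)
cv2.imwrite('pics/t10.png',imaging.grab_frame('top'))
cv2.imwrite('pics/s10.png',imaging.grab_frame('side'))
"
```

```text
block now cup [-182.4   40.6   58.8]
t 11.78 xyz cm [-3.02 -0.16  6.91] rot [-0.2  0.3 -0.6] |d| 7.5 |r| 1.0
tcp [ 0.6319 -0.2127  0.0743] tcp cup [-161.    40.3   74.3] grasp cup [-175.6   40.3   86.4] z [-0.34 -0.69 -0.64] F [-2.   0.1 -0.7] w 0.0594
q [-0.05  0.89 -0.08  1.5   0.77  1.41 -0.98]
```

View pics/t10.png

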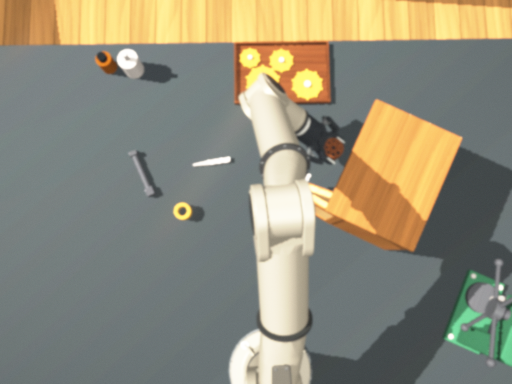

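View pics/s10.png

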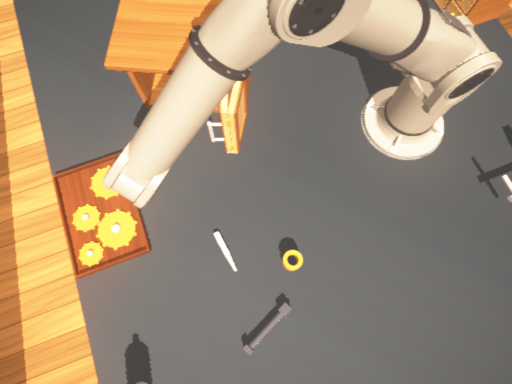

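Emit:
{"method": "jog_arm", "body": {"rows": [{"xyz": [-0.8,0,1.8],"delta_rot": [0,0,0],"fingers": 0.6},{"xyz": [-1.6,-0.1,3.6],"delta_rot": [0,0,0],"fingers": 0.6},{"xyz": [-2.4,-0.1,5.4],"delta_rot": [0,0,0],"fingers": 0.6},{"xyz": [-3.0,-0.2,6.9],"delta_rot": [0,0,0],"fingers": 0.6},{"xyz": [-3.0,-0.2,6.9],"delta_rot": [0,0,0],"fingers": 0.6}]}}

```text
clock: 12.3
tcp_pos: [0.5934, -0.2808, 0.0535]
orientation: [2.126, 1.303, -1.005]
contact_force: [-2.3, 0.6, -0.6]
grip_width: 0.0593
```

```bash
python3 -c "
from h import *
import cv2
print(tocup(onz('top',(333,149),.114)))
planB(-42,38,28,0)
planB(-42,38,20,0)
cv2.imwrite('pics/t11.png',imaging.grab_frame('top'))
a=imaging.grab_frame('side')
cv2.imwrite('pics/s11.png',cv2.resize(a[0:200,80:300],None,fx=3,fy=3,interpolation=2))
"
```

```text
[-184.92026802   36.61155608  114.        ]
block now cup [-104.2   35.9   37.9]
t 12.3 xyz cm [-3.17  0.35  5.46] rot [-0.6  0.7 -0.7] |d| 6.3 |r| 1.0
tcp [ 0.5934 -0.2808  0.0535] tcp cup [-82.9  35.5  53.5] grasp cup [-97.5  35.7  65.5] z [-0.35 -0.69 -0.63] F [-2.3  0.6 -0.6] w 0.0593
q [ 0.02  0.88 -0.05  1.6   0.83  1.31 -0.99]
block now cup [-104.2   35.9   37.9]
t 12.3 xyz cm [-2.55  0.35  5.97] rot [-0.6  0.7 -0.7] |d| 6.5 |r| 1.0
tcp [ 0.5934 -0.2808  0.0535] tcp cup [-82.9  35.5  53.5] grasp cup [-97.5  35.7  65.5] z [-0.35 -0.69 -0.63] F [-2.3  0.6 -0.6] w 0.0593
q [ 0.02  0.88 -0.05  1.6   0.83  1.31 -0.99]
```

View pics/s11.png

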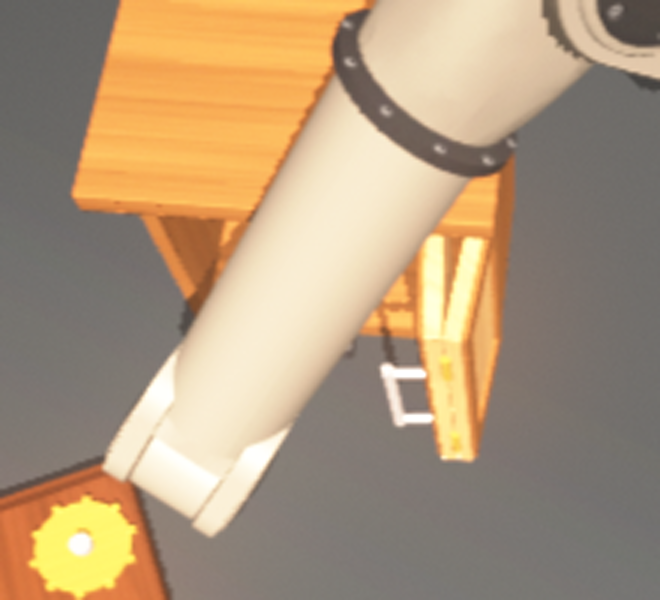

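View pics/t11.png

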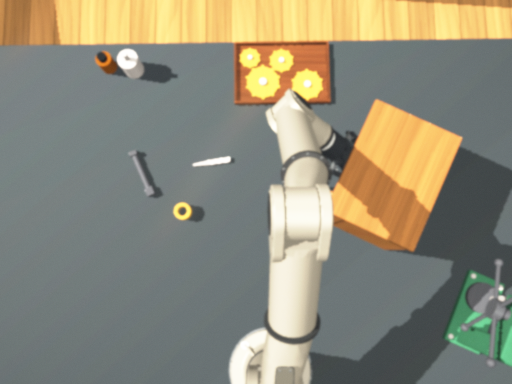

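Emit:
{"method": "jog_arm", "body": {"rows": [{"xyz": [-0.8,0.1,1.4],"delta_rot": [-0.3,0.3,-0.3],"fingers": 0.6},{"xyz": [-1.6,0.2,2.8],"delta_rot": [-0.6,0.7,-0.7],"fingers": 0.6},{"xyz": [-2.4,0.3,4.2],"delta_rot": [-0.6,0.7,-0.7],"fingers": 0.6},{"xyz": [-3.1,0.3,5.4],"delta_rot": [-0.6,0.7,-0.7],"fingers": 0.6},{"xyz": [-3.1,0.3,5.4],"delta_rot": [-0.6,0.7,-0.7],"fingers": 0.6}]}}

```text
clock: 12.82
tcp_pos: [0.5691, -0.3367, 0.0435]
orientation: [2.123, 1.325, -0.988]
contact_force: [-1.7, 0.4, -0.5]
grip_width: 0.0593
```

```bash
python3 -c "
from h import *
planB(-42,38,20,0)
planB(-42,38,17,0)
"
```

```text
block now cup [-43.5  38.2  28.2]
t 12.82 xyz cm [ 0.53 -0.02  0.63] rot [-0.  -0.1 -0.1] |d| 0.8 |r| 0.0
tcp [ 0.5691 -0.3367  0.0435] tcp cup [-21.9  38.1  43.5] grasp cup [-36.5  38.2  55.7] z [-0.34 -0.69 -0.64] F [-1.7  0.4 -0.5] w 0.0593
q [ 0.09  0.86 -0.03  1.66  0.88  1.22 -0.97]
block now cup [-43.5  38.2  28.2]
t 12.82 xyz cm [ 0.76 -0.02  0.83] rot [-0.  -0.1 -0.1] |d| 1.1 |r| 0.0
tcp [ 0.5691 -0.3367  0.0435] tcp cup [-21.9  38.1  43.5] grasp cup [-36.5  38.2  55.7] z [-0.34 -0.69 -0.64] F [-1.7  0.4 -0.5] w 0.0593
q [ 0.09  0.86 -0.03  1.66  0.88  1.22 -0.97]
```

Emit:
{"method": "jog_arm", "body": {"rows": [{"xyz": [0.3,0,0.3],"delta_rot": [0,0,0],"fingers": 0.6},{"xyz": [0.5,0,0.5],"delta_rot": [0,0,0],"fingers": 0.6},{"xyz": [0.7,0,0.7],"delta_rot": [0,0,0],"fingers": 0.6},{"xyz": [0.75,0,0.75],"delta_rot": [0,0,0],"fingers": 0.6},{"xyz": [0.75,0,0.8],"delta_rot": [0,0,0],"fingers": 0.6}]}}

```text
clock: 13.23
tcp_pos: [0.5694, -0.3363, 0.0335]
orientation: [2.122, 1.325, -0.988]
contact_force: [-2.4, 7.2, 10.9]
grip_width: 0.0597
```

```bash
python3 -c "
from h import *
planB(-42,38,17,0)
"
```

```text
block now cup [-43.9  38.3  18.1]
t 13.23 xyz cm [-0.04 -0.03  0.22] rot [ 0. -0. -0.] |d| 0.2 |r| 0.0
tcp [ 0.5694 -0.3363  0.0335] tcp cup [-22.4  38.3  33.5] grasp cup [-37.   38.3  45.7] z [-0.34 -0.69 -0.64] F [-2.4  7.2 10.9] w 0.0597
q [ 0.09  0.88 -0.03  1.66  0.89  1.21 -0.98]
```

Emit:
{"method": "jog_arm", "body": {"rows": [{"xyz": [0,0,0],"delta_rot": [0,0,0],"fingers": 0.25},{"xyz": [0,0,0],"delta_rot": [0,0,0],"fingers": 0.15},{"xyz": [0,0,0],"delta_rot": [0,0,0],"fingers": 0.05},{"xyz": [0,0,0],"delta_rot": [0,0,0],"fingers": 0.0},{"xyz": [0,0,0],"delta_rot": [0,0,0],"fingers": 0.0}]}}

```text
clock: 13.65
tcp_pos: [0.5695, -0.3362, 0.0333]
orientation: [2.122, 1.326, -0.988]
contact_force: [-0.6, 1.0, 0.5]
grip_width: 0.0854
```

Emit:
{"method": "jog_arm", "body": {"rows": [{"xyz": [0,0,-1],"delta_rot": [0,0,0],"fingers": 0},{"xyz": [0,0,-2.5],"delta_rot": [0,0,0],"fingers": 0},{"xyz": [0,0,-4.5],"delta_rot": [0,0,0],"fingers": 0},{"xyz": [0,0,-6.5],"delta_rot": [0,0,0],"fingers": 0},{"xyz": [0,0,-8.5],"delta_rot": [0,0,0],"fingers": 0}]}}

```text
clock: 14.07
tcp_pos: [0.5991, -0.2757, 0.0894]
orientation: [2.122, 1.327, -0.986]
contact_force: [-0.8, -0.2, 0.6]
grip_width: 0.0857
```

```bash
python3 -c "
from h import *
plan(cup(-330,60,200),ori(0,50))
"
```

```text
t 14.07 xyz cm [  7.01   2.19 -23.58] rot [ 0.1 -0.1 -0. ] |d| 24.7 |r| 0.0
tcp [ 0.5991 -0.2757  0.0894] tcp cup [-89.9  38.4  89.4] grasp cup [-104.4   38.4  101.7] z [-0.33 -0.69 -0.64] F [-0.8 -0.2  0.6] w 0.0857
q [ 0.02  0.82 -0.06  1.6   0.82  1.34 -0.94]
```

Emit:
{"method": "jog_arm", "body": {"rows": [{"xyz": [0.5,0.5,-4],"delta_rot": [0,0,0],"fingers": 0},{"xyz": [1.5,1,-8],"delta_rot": [0,0,0],"fingers": 0},{"xyz": [3,1.5,-12],"delta_rot": [0,0,0],"fingers": 0},{"xyz": [4.5,2,-16],"delta_rot": [0,0,0],"fingers": 0},{"xyz": [6,2,-20],"delta_rot": [0,0,0],"fingers": 0}]}}

```text
clock: 14.48
tcp_pos: [0.7, -0.1138, 0.1729]
orientation: [2.123, 1.327, -0.983]
contact_force: [-0.6, -0.1, -0.1]
grip_width: 0.0856
```

```bash
python3 -c "
from h import *
import cv2
plan(cup(-330,60,200),ori(0,50))
cv2.imwrite('pics/t12.png',imaging.grab_frame('top'))
a=imaging.grab_frame('side')
cv2.imwrite('pics/s12.png',cv2.resize(a[0:200,80:300],None,fx=3,fy=3,interpolation=2))
print([ (d['position'],d['conf']) for d in imaging.find_in('side','block')])
"
```

```text
t 14.48 xyz cm [ 1.17  0.2  -3.7 ] rot [ 0.1 -0.2 -0. ] |d| 3.9 |r| 0.0
tcp [ 0.7    -0.1138  0.1729] tcp cup [-279.7   58.1  172.9] grasp cup [-294.2   58.   185.1] z [-0.33 -0.69 -0.65] F [-0.6 -0.1 -0.1] w 0.0856
q [-0.16  0.87 -0.1   1.26  0.71  1.66 -0.88]
[([176.3, 79.8], 0.62), ([162.3, 38.5], 0.25)]
```

View pics/s12.png

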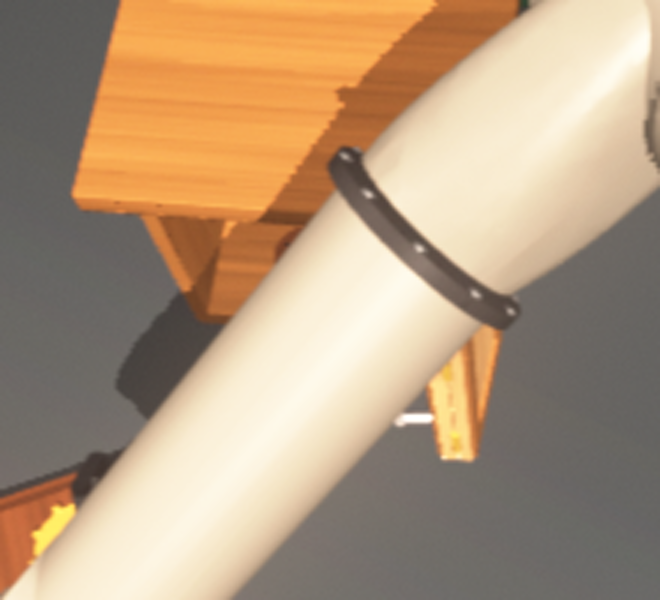

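```bash
python3 -c "
from h import *
O=ori(40,25)
plan([.58,.16,.30],O)
"
```

```text
t 14.63 xyz cm [  3.52 -22.02 -21.29] rot [-24.   23.6 -31.8] |d| 30.8 |r| 46.0
tcp [ 0.7011 -0.1096  0.1718] tcp cup [-284.    57.3  171.8] grasp cup [-298.4   57.1  184.1] z [-0.33 -0.69 -0.65] F [-1.6  0.3 -0.3] w 0.0855
q [-0.16  0.87 -0.11  1.26  0.71  1.66 -0.88]
```

Emit:
{"method": "jog_arm", "body": {"rows": [{"xyz": [3.5,-22,-21.3],"delta_rot": [-24,23.6,-31.8],"fingers": 0},{"xyz": [3.5,-22,-21.3],"delta_rot": [-24,23.6,-31.8],"fingers": 0},{"xyz": [3.5,-22,-21.3],"delta_rot": [-24,23.6,-31.8],"fingers": 0},{"xyz": [3.5,-22,-21.3],"delta_rot": [-24,23.6,-31.8],"fingers": 0},{"xyz": [3.5,-22,-21.3],"delta_rot": [-24,23.6,-31.8],"fingers": 0}]}}

```text
clock: 15.05
tcp_pos: [0.6196, 0.0644, 0.2467]
orientation: [1.827, 2.011, -0.528]
contact_force: [-0.3, 1.5, -0.4]
grip_width: 0.0855
```

```bash
python3 -c "
from h import *
import cv2
plan([.53,.18,.30],ori(40,20))
cv2.imwrite('pics/t13.png',imaging.grab_frame('top'))
a=imaging.grab_frame('side')
cv2.imwrite('pics/s13.png',a)
"
```

```text
t 15.05 xyz cm [ 8.35 -7.9  -8.81] rot [-5.2 10.4 -7.4] |d| 14.5 |r| 14.0
tcp [0.6196 0.0644 0.2467] tcp cup [-404.6  -92.2  246.7] grasp cup [-413.1  -96.9  263. ] z [ 0.02 -0.51 -0.86] F [-0.3  1.5 -0.4] w 0.0855
q [-0.2   0.5  -0.36  1.62  0.64  1.39 -0.67]
```

View pics/s13.png

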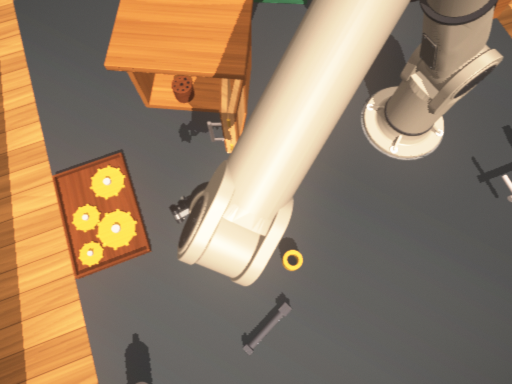

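View pics/t13.png

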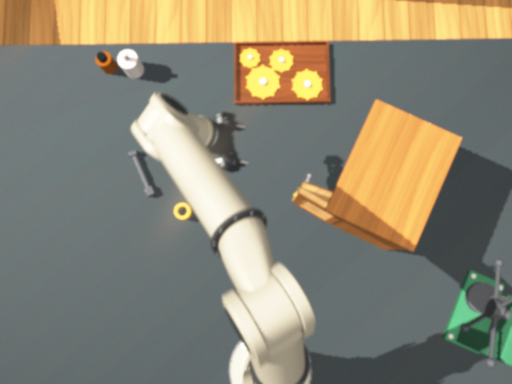

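```bash
python3 -c "
from h import *
import cv2
a=cv2.imread('pics/s13.png')
for a_ in (1.3,1.42,1.48):
  h=hpos(a_); print(a_,proj('side',cup(*h,180))[0].round(1),proj('side',cup(*h,80))[0].round(1),proj('top',cup(*h,180))[0].round(1))
print('blk top pred',proj('side',cup(-44,38,73)),'base',proj('side',cup(-44,38,18)))
cv2.imwrite('pics/s13b.png',cv2.resize(a[60:165,120:260],None,fx=5,fy=5,interpolation=2))
b=cv2.imread('pics/t13.png')
cv2.imwrite('pics/t13b.png',cv2.resize(b[160:230,280:360],None,fx=7,fy=7,interpolation=2))
imaging.grab_frame('side')
for d in imaging.cut_out('side','block')[:2]:
  v,u=np.nonzero(d['region']);print(d['conf'],u.min(),u.max(),v.min(),v.max())
"
```

```text
1.3 [198.7 123.6] [203.9 141.1] [310.4 166.6]
1.42 [205.6 123.2] [210.2 140.7] [308.7 172.5]
1.48 [209.3 122.7] [213.5 140.2] [308.  175.7]
blk top pred [[181.44003891  83.07416159]] base [[184.84748171  93.57059278]]
0.66 172 194 75 102
```

View pics/s13b.png

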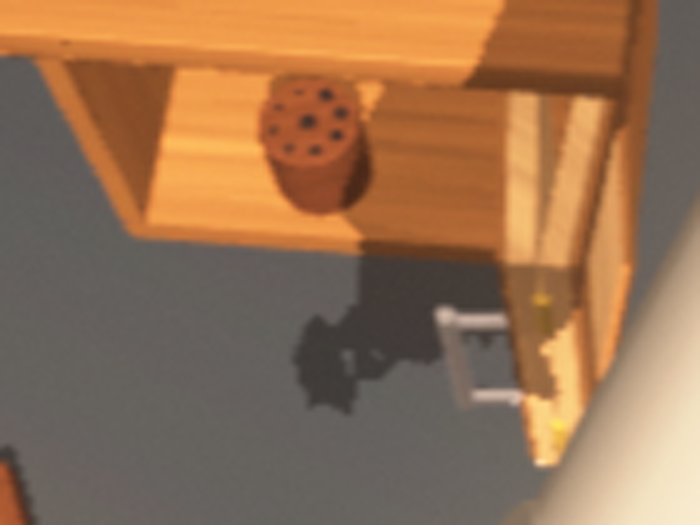

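View pics/t13b.png

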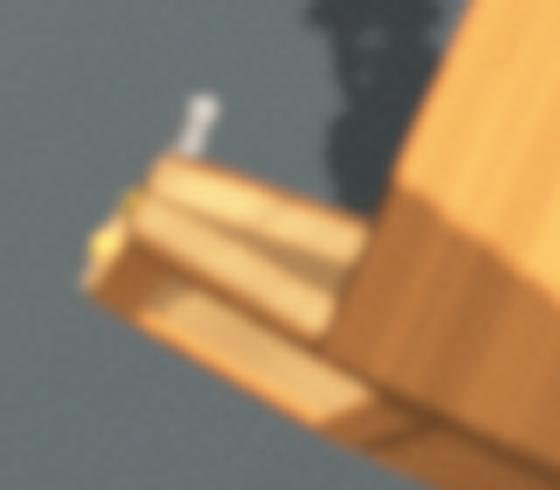

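```bash
python3 -c "
from h import *
o=r.get_obs();print(o['contact_force'],o['clock'],np.abs(o['qvel']).max())
print(r.hand_in())"
```

```text
[-0.83337798  0.12982038 -0.67606685] 15.25 0.05354580844320823
the job is handed in; nothing more can be done
None
```

I pulled the bifold door open by its handle and pushed it through its catch onto the stop. Then I picked up the staking block with the tool leaning, set it on the cupboard floor, and backed the arm clear. I handed the job in at 15.3 s; no verdict was reported.

**What the last pictures showed:**
- **Door:** the handle appears where a fold angle of about 1.47 rad would put it, and that was after I had let go. The limit is 1.42 rad. Both cameras agree to about a pixel, but one pixel in the side view is worth roughly 0.02 rad, so the margin is about three pixels.
- **Block:** it stands upright at about cupboard x = -44 mm, y = +38 mm. That puts its axis about 46 mm behind the front plane, where 29 mm is needed. At set-down its underside was at about 18 mm, the floor's height. The picture agrees within about 1 pixel.
- **Robot:** it was clear of everything, with only about 1 N reading on the force sensor, which is its noise level.
- **Bystanders:** the bushing and the arbor look unmoved. The arm hid the punch in the final pictures; it was in its place in the last picture that showed it, taken just before the block went into the cupboard.

**One disagreement:** the cupboard's top board looked about 12 mm wider than the 308 mm given, so I fitted the cupboard's position with that width left free.

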